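Set up the spacer stack on a cork tester and key it in

ROBOT

A 7-joint arm with a two-finger parallel gripper is mounted at the origin on the work surface. World frame = base frame: x ahead of the robot, y to its left, z up, the work surface at z = 0. Lengths are in mm, angles in rad, forces in N, time in s.
With the tool pointing down it reaches from about 425 to 975 mm from the base axis. Payload 16.7 kg.
Tool frame: the origin (TCP) lies at the very end of the fingers, on their centre line; the grasp point (between the pads) lies 19 mm behind it; z points along the fingers, y is the line along which they close (so a half turn about z gives the same grasp; the last joint's range is limited). The gripper opens to 85 mm and grips with 20 to 120 N. Pads are 22 mm wide; open, the fingers measure 114 mm over their backs; the gripper's body (76 mm by 85 mm) begins 54 mm behind the grasp point. The pads swing forward as they close: fully open they stand 13 mm farther back than shut.
Start: joints at [1.188, 0.426, 0.074, 1.606, -0.034, 1.111, -0.067], TCP at [156.352, -656.605, 231.302] pointing down, gripper open.
Joint ranges: [-2.85, 2.85], [-0.5, 2.14], [-1.23, 1.37], [0.21, 2.46], [-1.02, 4.16], [0.16, 2.05], [-2.73, 2.73]. Speed limits (rad/s): [1.89, 1.89, 2.39, 2.39, 3.01, 3.01, 3.01].

INTERFACE

Orientations are given as a 3x3 rotation matrix whose columns are the frame's x, y, z axes.
In Python, from workcell import robot gives the robot as it stands.
- The arm moves only by the tool carry_out, never from a script. Its argument "targets" is text: rows parted by semicolons, each of 7 numbers parted by spaces: the turn, a rotation vector about the tool's x, y, z in rad, then the shift along the tool's x, y, z in cm, then the closure in counts, from 0 (fully open) to 255 (shut). A call has 1 to 20 rows; each row is the pose to reach, as a shift and turn from the pose commanded when the call began, along the tool's axes at that moment; what a row does not reach only later rows make up. A row lasts 1/8 s, in which the tool goes at most 62.5 mm and 10.7 degrees, less where a joint would pass 70% of its speed; a pose out of reach is approached as far as the arm can. A call with a gripper value outside its range is refused whole. The fingers move at their own pace and stop on an object; "grip_force" is the grip in N (left out, the last holds). Time passes only in rows, so rows that repeat a pose let the fingers close. It gives the time, the measured TCP pose, the force, the opening and the grip force at its end, in the units of the state.
- robot.get_obs(): the state, without advancing time (a new reading comes with each control period).
- robot.grab_frame(name): name is "side" or "top" or "wrist"; returns (picture, depth): 400x640x3 uint8, red, green, blue; 400x640 float32, mm along the optical axis (not along the pixel's ray), 0 where there is no reading.
- robot.get_calibration(name): a dict with "fx", "fy", "cx", "cy" (pixels), "world_from_camera" (4x4, takes a point from camera to world coordinates); the wrist camera has in their place "mount" (4x4, takes a point from camera to tool coordinates, whose origin is the TCP and whose axes are the flange's). Camera axes: x right, y up, looking along -z (the intrinsics and any distortion apply to the point x, -y, -z); pixel columns grow to the right and rows downward; lengths in mm; the calibration is good to about 2 mm. A picture is of the moment at which its call begins: read the wrist's pose just before it. get_calibration takes no time and is no camera call.
- robot.hand_in(): hands the job in; it is judged then, once.
The state is a dict: "clock": time; "q": joint angles; "qvel": joint speeds; "effort": joint torques, N m; "ee_pos": TCP position; "ee_rot": TCP orientation; "wrist_force": force on the tool from outside, world axes, zero at the start; "ft_torque": the same for the moment, N m; "opening": finger opening in mm; "grasp_force": force on a finger pad.
Only numpy, scipy, OpenCV 4.12 (cv2) and the standard library are available. Lean on these libraries where they do the work, as an engineer would, in place of code of your own. Each camera call takes 0.05 s, during which the arm holds its last target. There are 200 camera calls.

TASK

Thread the three aluminium spacers onto the tester's upright spindle, hub up, the widest flange first, then the middle one, then the smallest on top, each lowered gently (not dropped) until it sits flat. Then press the round key on the console just until you feel it click (its resistance falls away), no further - do not push it through to its stop - and let it come back up. Leave the cup, the jar and the wrench where they are.

Things in the scene. Friction and masses are not known exactly. Their poses are not given: they have to be found in the camera images.
- spacer_large: bare aluminium flanged spacer: a round flange 110 mm across and 9 mm thick with a round hub 40 mm across on top of it, 22 mm high overall, with a 26 mm bore right through; about 260 g. It starts lying hub up on the bench. Origin: centre of the underside; z points up out of the hub. Grip the hub, above the flange (13 mm of hub is free).
- spacer_medium: bare aluminium flanged spacer: a round flange 90 mm across and 9 mm thick with a round hub 40 mm across on top of it, 22 mm high overall, with a 26 mm bore right through; about 190 g. It starts lying hub up on the bench. Origin: centre of the underside; z points up out of the hub. Grip the hub, above the flange (13 mm of hub is free).
- spacer_small: bare aluminium flanged spacer: a round flange 70 mm across and 9 mm thick with a round hub 40 mm across on top of it, 22 mm high overall, with a 26 mm bore right through; about 130 g. It starts lying hub up on the bench. Origin: centre of the underside; z points up out of the hub. Grip the hub, above the flange (13 mm of hub is free).
- console: fixed low stainless steel console, 180 mm (x) by 280 mm (y) and 50 mm high. Origin: centre of its underside; z up. Its flat top carries the spindle and the key; nothing else stands up from it.
- seat (a point): foot of the spindle's axis, on the console's top (50 mm above the bench); z up. The spindle is a plain dark steel post 23 mm across, fixed upright, ending 68 mm above this point with a 2.5 mm chamfer at its end. Seated, the spacers' undersides are 0, 22 and 44 mm above this point.
- key_spot (a point): point on the console's top right under the middle of the round key; z up. The key is a flat-topped plastic cap 32 mm across that moves straight down. It stands in a black collar 44 mm across whose height is adjustable and differs every time: the untouched key's top is anywhere from 24 to 36 mm above this point, and the collar's top 14 mm below the key's top. The collar does not give way under the pressing force.
- key (a joint): travel of the key, in m: 0 up, growing as it is pressed. Its resistance rises to a peak of about 5.5 N at about 4 mm, then falls away (the click), to about 2 N at 9 mm, and there is a hard stop at 10.5 mm. It counts as clicked past 5 mm and as pushed too far past 9 mm. It springs back by itself.
- cup: bystander: clear plastic test cup 52 mm across, 75 mm high, with a cork in it. Origin: centre of its underside.
- jar: bystander: closed jar with white cap, 62 mm across, 85 mm high. Origin: centre of its underside.
- wrench: bystander: steel wrench 150 mm long lying on the bench. Origin: middle of its underside, x along it.

How it is judged:
By the outcome, as a careful person would: the job done as asked, in the order asked, and still so for the second after the job is handed in, with the robot touching nothing.
It also fails if it takes over 72 s, if anything falls off the work surface, if the arm or the gripper's body presses on something with over 40 N, if the wrist force passes 120 N, or if a joint passes its speed limit or range.

## Working session

There is one attempt and no reset: what is moved stays moved. The work goes in short steps, Python scripts to look and compute and a tool call to move; the robot and the scene stay as the last step left them, time stands still between calls to the robot, and variables do not carry over. Pictures are saved under pics/ and viewed, at most 10 in all, crops included, and the job is handed in when it is done.

Besides the shell and the picture viewer there is one more tool, called as name(argument=value, ...) on one line, values as JSON. carry_out: Moves the arm, as the interface text tells. Its arguments: {"type":"object","properties":{"targets":{"type":"string"},"grip_force":{"type":"number"}},"required":["targets"]}

```bash
ls; mkdir -p pics; python3 - <<'E'
from workcell import robot
import cv2,numpy as np
o=robot.get_obs();print({k:np.round(v,3).tolist() for k,v in o.items()})
for n in("top","side"):
    c=robot.get_calibration(n);print(n,{k:np.round(v,3).tolist() for k,v in c.items()})
    p,d=robot.grab_frame(n);cv2.imwrite(f"pics/{n}0.png",p[:,:,::-1]);np.savez(f"{n}0.npz",p=p,d=d)
print(robot.get_calibration("wrist"))
E
```

```text
pics
{'clock': 0.0, 'q': [1.188, 0.427, 0.074, 1.607, -0.034, 1.111, -0.067], 'qvel': [0.002, 0.001, -0.001, 0.002, 0.0, -0.001, -0.0], 'effort': [0.0, -94.982, 3.761, -46.351, 0.019, 0.01, 0.0], 'ee_pos': [156.27, -656.216, 230.58], 'ee_rot': [[0.973, 0.232, -0.0], [0.232, -0.973, 0.001], [-0.0, -0.001, -1.0]], 'wrist_force': [-0.248, 0.272, 0.046], 'ft_torque': [0.015, 0.027, 0.019], 'grasp_force': 0.0, 'opening': 85.148}
top {'fx': 438.243, 'fy': 438.243, 'cx': 320.498, 'cy': 197.978, 'world_from_camera': [[-0.026, 0.984, -0.177, 403.874], [-0.999, -0.032, -0.027, -35.914], [-0.032, 0.176, 0.984, 1220.292], [0.0, 0.0, 0.0, 1.0]]}
side {'fx': 501.686, 'fy': 501.686, 'cx': 315.169, 'cy': 197.79, 'world_from_camera': [[-0.997, 0.049, -0.063, 527.958], [-0.078, -0.743, 0.665, 710.51], [-0.014, 0.668, 0.744, 906.718], [0.0, 0.0, 0.0, 1.0]]}
{'fx': 331.8383248258842, 'fy': 331.8383248258842, 'cx': 316.8490867414961, 'cy': 201.7563566425908, 'mount': array([[-5.39456561e-04,  9.51012966e-01,  3.09150525e-01,
         7.85329670e+01],
       [ 9.99999313e-01,  8.34632079e-04, -8.22543447e-04,
         4.00877805e-01],
       [-1.04027643e-03,  3.09149869e-01, -9.51012763e-01,
        -1.42219636e+02],
       [ 0.00000000e+00,  0.00000000e+00,  0.00000000e+00,
         1.00000000e+00]])}
```

View pics/top0.png

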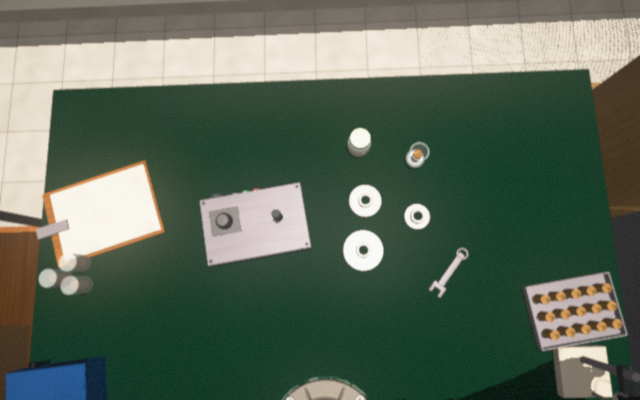

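View pics/side0.png

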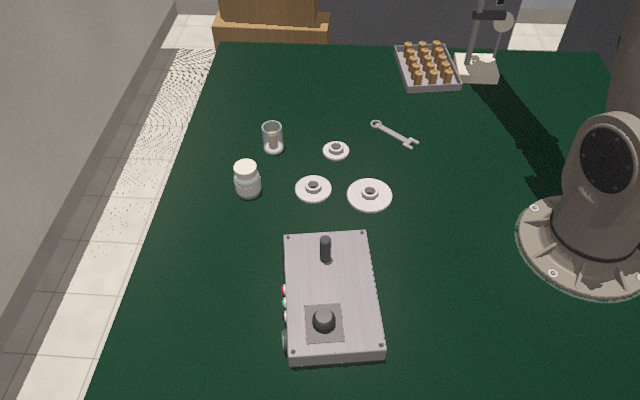

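Top view: large spacer at (363,250), medium (365,200), small (417,216), spindle tip about (275,215), key (224,220). Side view: large (369,195), medium (313,189), small (336,151), spindle tip (325,238), key (324,316).

```bash
cat > h.py <<'E'
import numpy as np,cv2
from workcell import robot
def ray(c,uv,T=None):
    T=c["world_from_camera"] if T is None else T
    d=np.array([(uv[0]-c["cx"])/c["fx"],-(uv[1]-c["cy"])/c["fy"],-1.]);T=np.asarray(T)
    d=T[:3,:3]@d
    return T[:3,3],d
def plane(c,uv,z,T=None):
    o,d=ray(c,uv,T);return o+d*(z-o[2])/d[2]
def tri(rays):
    A=0;b=0
    for o,d in rays:
        d=d/np.linalg.norm(d);P=np.eye(3)-np.outer(d,d);A=A+P;b=b+P@o
    x=np.linalg.solve(A,b)
    return x,[float(np.linalg.norm(np.cross(x-o,d/np.linalg.norm(d)))) for o,d in rays]
def wristT(o):
    B=np.eye(4);B[:3,:3]=o["ee_rot"];B[:3,3]=o["ee_pos"];return B@robot.get_calibration("wrist")["mount"]
def blob(mask,near,r=60):
    cs,_=cv2.findContours(mask.astype(np.uint8),cv2.RETR_EXTERNAL,cv2.CHAIN_APPROX_NONE)
    cs=[c for c in cs if cv2.contourArea(c)>20 and len(c)>5]
    e=[(cv2.fitEllipse(cv2.convexHull(c)) if len(cv2.convexHull(c))>5 else cv2.fitEllipse(c)) for c in cs]
    e=[x for x in e if np.hypot(x[0][0]-near[0],x[0][1]-near[1])<r]
    return min(e,key=lambda x:np.hypot(x[0][0]-near[0],x[0][1]-near[1]))
E
python3 - <<'E'
from h import *
C={n:robot.get_calibration(n) for n in("top","side")}
I={n:np.load(n+"0.npz") for n in C}
near={"large":[(363,250),(369,195)],"medium":[(365,200),(313,189)],"small":[(417,216),(336,151)]}
for k,v in near.items():
    R=[]
    for n,uv in zip(C,v):
        p=I[n]["p"].astype(int);m=(p.min(2)>110)
        e=blob(m,uv,15);R.append(ray(C[n],e[0]));print(k,n,np.round(e[0],1),np.round(e[1],1),plane(C[n],e[0],7).round(1))
    x,r=tri(R);print("  tri",x.round(1),np.round(r,1))
vis=[cv2.resize(I["top"]["p"][175:270,195:315],None,fx=4,fy=4,interpolation=2)[:,:,::-1],cv2.resize(I["side"]["p"][225:345,280:390],None,fx=3,fy=3,interpolation=2)[:,:,::-1]]
w=np.zeros((400,800+10,3),np.uint8);w[:380,:480]=vis[0];w[:360,480:810]=vis[1]
cv2.imwrite("pics/crop.png",w[:,:800])
E
```

```text
large top [362.8 249.9] [40.9 41.9] [ 473.5 -114.7    7. ]
large side [369.  194.8] [34.8 45.9] [ 474.4 -112.2    7. ]
  tri [ 473.9 -115.     3.9] [0.3 0.3]
medium top [364.8 200.2] [32.8 33.3] [ 611.6 -126.5    7. ]
medium side [312.7 188.5] [28.  36.9] [ 612. -124.    7.]
  tri [ 612.2 -126.7    4.1] [0. 0.]
small top [416.7 216. ] [25.5 26.7] [ 562.7 -267.9    7. ]
small side [335.5 150. ] [19.4 26.8] [ 563.5 -266.     7. ]
  tri [ 563.3 -268.4    4.7] [0.3 0.3]
```

View pics/crop.png

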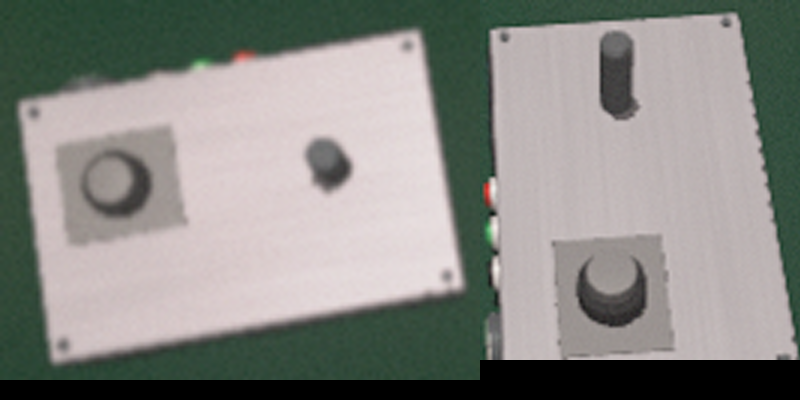

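The crop shows the tilted spindle tip at full-frame (276,213) top and (325.7,239) side; the key top is at (223,220) top and (324,315.7) side.

```bash
cat >> h.py <<'E'
def go(target,o=None):
    "shift in tool axes (cm) from now to world TCP target, and yaw"
    o=o or robot.get_obs();return (np.array(o["ee_rot"]).T@(np.array(target)-o["ee_pos"])/10).round(3)
E
python3 - <<'E'
from h import *
C={n:robot.get_calibration(n) for n in("top","side")}
for k,a,b in(("spindle",(275.9,213.0),(325.4,239.1)),("key",(222.6,219.7),(323.8,315.8))):
    x,r=tri([ray(C["top"],a),ray(C["side"],b)]);print(k,x.round(1),np.round(r,1))
print(go([460,-118,140]))
E
```

```text
spindle [566.7 109.8 114.2] [0.8 0.8]
key [559.5 256.8  75.4] [0.2 0.2]
[ 42.016 -45.321   9.118]
```

carry_out(targets="0 0 0 42 -45.3 9 0;0 0 0 42 -45.3 9 0;0 0 0 42 -45.3 9 0;0 0 0 42 -45.3 9 0;0 0 0 42 -45.3 9 0;0 0 0 42 -45.3 9 0;0 0 0 42 -45.3 9 0;0 0 0 42 -45.3 9 0;0 0 0 42 -45.3 9 0;0 0 0 42 -45.3 9 0;0 0 0 42 -45.3 9 0;0 0 0 42 -45.3 9 0;0 0 0 42 -45.3 9 0;0 0 0 42 -45.3 9 0;0 0 0 42 -45.3 9 0", grip_force=40)

```text
clock: 1.98
ee_pos: [459.8, -119.2, 141.5]
ee_rot: [[0.973, 0.231, 0.0], [0.231, -0.973, -0.0], [0.0, 0.0, -1.0]]
wrist_force: [-0.4, -0.4, 0.3]
opening: 85.5
grasp_force: 0.0
```

```bash
cat >> h.py <<'E'
def snap(name):
    o=robot.get_obs();p,d=robot.grab_frame("wrist");np.savez(name+".npz",p=p,d=d,pos=o["ee_pos"],rot=o["ee_rot"])
    cv2.imwrite(f"pics/{name}.png",p[:,:,::-1]);return o,p,d
E
python3 - <<'E'
from h import *
o,p,d=snap("w1");print(o["clock"],o["ee_pos"],o["wrist_force"],o["ee_rot"].__repr__())
E
```

```text
1.975 [ 459.84336869 -119.21198223  141.45608353] [-0.43194596 -0.38115264  0.29978414] array([[ 9.73059645e-01,  2.30553458e-01,  1.74588359e-04],
       [ 2.30553477e-01, -9.73059651e-01, -9.92839959e-05],
       [ 1.46994619e-04,  1.36861203e-04, -9.99999980e-01]])
```

View pics/w1.png

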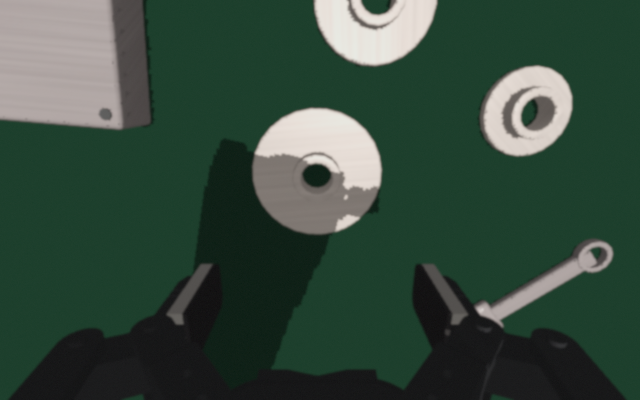

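The wrist view shows the large spacer at (316,171), its bore at (316,175), the small one at (526,111), the medium one cut off at (376,5), and the console at upper left. The open fingers are at (205,290) and (425,290).

```bash
cat >> h.py <<'E'
def wflange(f,near,z,r=25):
    c=robot.get_calibration("wrist");T=wristT(dict(ee_pos=f["pos"],ee_rot=f["rot"]))
    p=f["p"].astype(int);m=((p[:,:,0]-p[:,:,1])>-14)&(p.max(2)>75)
    m=cv2.morphologyEx(m.astype(np.uint8),cv2.MORPH_CLOSE,np.ones((9,9)))
    m=cv2.morphologyEx(m,cv2.MORPH_OPEN,np.ones((5,5)))
    e=blob(m,near,r);return e,plane(c,e[0],z,T),ray(c,e[0],T)
E
python3 - <<'E'
from h import *
f=np.load("w1.npz")
for n,uv,s in(("L",(316,171),110),("S",(526,111),70)):
    e,x,_=wflange(f,uv,9);c=robot.get_calibration("wrist")
    print(n,np.round(e[0],1),np.round(e[1],1),x.round(1),'depth',f["d"][int(e[0][1])-30 if n=="L" else 135,int(e[0][0])])
m=f["d"];print(m[165,270],m[215,316],m[250,500],m[300,320])
E
```

```text
L [316.6 170.3] [127.7 130.2] [ 476.7 -115.7    9. ] depth 271.66956
S [526.5 110.4] [ 83.8 100. ] [ 562.8 -267.8    9. ] depth 258.25266
279.57242 294.28705 312.72952 330.45557
```

```bash
python3 -c "
from h import *
print(go([476,-115.5,70]))"
```

```text
[1.649 0.023 7.144]
```

carry_out(targets="0 0 0 1.65 0 4 80;0 0 0 1.65 0 7.1 80;0 0 0 1.65 0 7.1 80;0 0 0 1.65 0 7.1 80")

```text
clock: 2.52
ee_pos: [476.4, -115.0, 71.3]
ee_rot: [[0.973, 0.231, 0.001], [0.231, -0.973, -0.0], [0.001, 0.0, -1.0]]
wrist_force: [1.1, -0.4, 0.2]
opening: 58.7
grasp_force: 0.0
```

```bash
python3 - <<'E'
from h import *
o,p,d=snap("w2");print(o["clock"],o["ee_pos"],o["opening"])
f1=np.load("w1.npz");f=np.load("w2.npz")
c=robot.get_calibration("wrist");T=wristT(o)
x0=np.array([476.7,-115.7,9]);q=np.linalg.inv(T)@np.append(x0,1);uv=(c["cx"]+c["fx"]*q[0]/-q[2],c["cy"]-c["fy"]*q[1]/-q[2]);print(uv)
e,x,r2=wflange(f,uv,9,40);print(np.round(e[0],1),np.round(e[1],1),x.round(1))
print(tri([wflange(f1,(316,171),9)[2],r2]))
# predicted TCP->pixel
E
```

```text
2.525 [ 476.41512349 -114.99097923   71.29343534] 58.71963510986849
(np.float64(317.1047596957457), np.float64(219.03050087596418))Traceback (most recent call last):
  File "<stdin>", line 6, in <module>
  File "h.py", line 35, in wflange
    e=blob(m,near,r);return e,plane(c,e[0],z,T),ray(c,e[0],T)
  File "h.py", line 23, in blob
    return min(e,key=lambda x:np.hypot(x[0][0]-near[0],x[0][1]-near[1]))
ValueError: min() iterable argument is empty
```

View pics/w2.png

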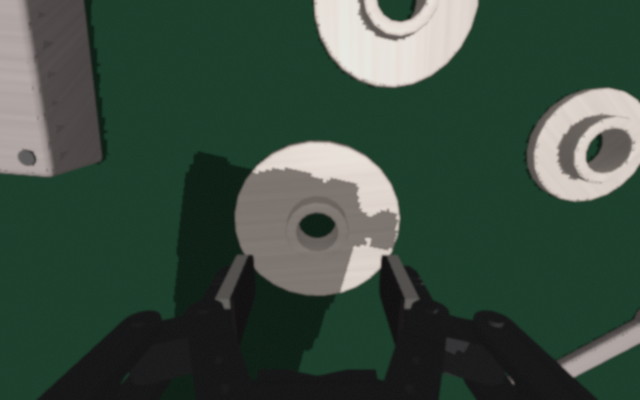

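Wrist view 2: large spacer outline spans columns 235–400 and rows 141–296 (centre 317.5, 218.5; predicted 317, 219). Finger tips at 251 and 384 are centred on it.

carry_out(targets="0 0 0 0 0.07 4 95;0 0 0 0 0.07 5.5 95;0 0 0 0 0.07 5.95 95;0 0 0 0 0.07 5.95 95;0 0 0 0 0.07 5.95 160;0 0 0 0 0.07 5.95 200;0 0 0 0 0.07 5.95 200;0 0 0 0 0.07 5.95 200", grip_force=50)

```text
clock: 3.58
ee_pos: [476.8, -115.6, 12.1]
ee_rot: [[0.973, 0.231, 0.001], [0.231, -0.973, -0.0], [0.001, 0.001, -1.0]]
wrist_force: [-2.9, 0.6, 13.2]
opening: 37.3
grasp_force: 48.5
```

carry_out(targets="0 0 0 0 0 -0.5 200;0 0 0 0 0 -3 200;0 0 0 0 0 -8 200;0 0 0 0 0 -14.5 200;0 0 0 0 0 -14.5 200;0 0 0 0 0 -14.5 200")

```text
clock: 4.32
ee_pos: [476.0, -115.6, 156.0]
ee_rot: [[0.973, 0.231, 0.001], [0.231, -0.973, -0.0], [0.0, 0.0, -1.0]]
wrist_force: [0.2, -0.0, -3.3]
opening: 37.5
grasp_force: 51.1
```

```bash
python3 - <<'E'
from h import *
o,p,d=snap("w3");print(o["clock"],o["ee_pos"],o["opening"],o["grasp_force"],o["wrist_force"])
print(go([566.7-25,109.8-6,157],o))
E
```

```text
4.325 [ 475.96476142 -115.64954988  156.02111206] 37.470626877774365 51.06830231845379 [ 0.23409839 -0.02592687 -3.32701295]
[ 11.474 -19.828  -0.102]
```

View pics/w3.png

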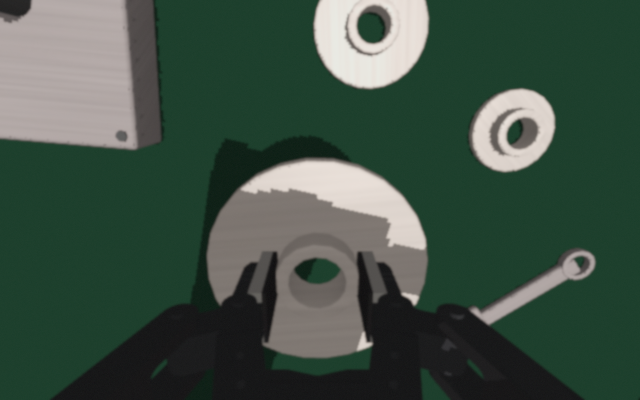

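Wrist view 3: the large spacer is held level, flange spanning columns 207–428 and rows 158–358, hub at about (318,262) between the pads.

carry_out(targets="0 0 0 5.0 -19.9 0 200;0 0 0 5.0 -19.9 0 200;0 0 0 5.0 -19.9 0 200;0 0 0 5.0 -19.9 0 200;0 0 0 5.0 -19.9 0 200;0 0 0 5.0 -19.9 0 200;0 0 0 5.0 -19.9 0 200")

```text
clock: 5.25
ee_pos: [478.6, 88.5, 155.4]
ee_rot: [[0.973, 0.23, -0.001], [0.23, -0.973, -0.0], [-0.001, 0.0, -1.0]]
wrist_force: [0.0, -0.5, -3.1]
opening: 37.7
grasp_force: 51.3
```

```bash
cat >> h.py <<'E'
from scipy.optimize import least_squares
def back(f,pts,z):
    c=robot.get_calibration("wrist");T=wristT(dict(ee_pos=f["pos"],ee_rot=f["rot"]))
    return np.array([plane(c,q,z,T) for q in pts])[:,:2]
def circ(P,R=None):
    g=lambda v:np.hypot(P[:,0]-v[0],P[:,1]-v[1])-(v[2] if R is None else R)
    s=least_squares(g,[*P.mean(0),R or 20],loss="soft_l1",f_scale=0.7);return s.x,np.abs(g(s.x)).mean()
def heldcentre(f,z,R):
    p=f["p"].astype(int);m=(((p[:,:,0]-p[:,:,1])>-14)&(p.max(2)>75)).astype(np.uint8)
    # keep flange region near the fingers; drop things beyond expected circle
    c,T=robot.get_calibration("wrist"),wristT(dict(ee_pos=f["pos"],ee_rot=f["rot"]))
    out=[]
    for a in np.arange(-1.75,1.76,0.05):   # rays outward in tool xy; find the edge
        best=None
        rs=np.arange(R-8,R+8,0.3);v=[]
        for r in rs:
            w=f["pos"]+f["rot"]@np.array([r*np.cos(a),r*np.sin(a),0]);w[2]=z
            q=np.linalg.inv(T)@np.append(w,1);u,vv=c["cx"]+c["fx"]*q[0]/-q[2],c["cy"]-c["fy"]*q[1]/-q[2]
            v.append(float(cv2.getRectSubPix(f["p"][:,:,0].astype(np.float32),(1,1),(u,vv))[0,0]))
        v=np.convolve(v,np.ones(3)/3,'same');g=-(v[6:]-v[:-6])[2:-2]
        k=g.argmax()
        if g[k]>25: out.append((f["pos"]+f["rot"]@np.array([rs[k+5]*np.cos(a),rs[k+5]*np.sin(a),0]))[:2])
    P=np.array(out);s,e=circ(P);return s,e,len(P),circ(P,R)
E
python3 - <<'E'
from h import *
o,p,d=snap("w4");print(o["clock"],o["ee_pos"],o["wrist_force"])
for n in("w3","w4"):
    f=np.load(n+".npz");s=heldcentre(f,f["pos"][2]-12.1+9,55)
    print(n,s,"tool offset",(f["rot"].T@np.append(s[3][0][:2]-f["pos"][:2],0)).round(2))
E
```

```text
5.25 [478.59316693  88.47999802 155.36542526] [ 0.01697513 -0.45962434 -3.0983434 ]
w3 (array([ 473.2840425 , -116.75640155,   54.00652825]), np.float64(0.1057163208131487), 71, (array([ 472.07825942, -117.03478562,   55.        ]), np.float64(0.4267645152820199))) tool offset [-4.1   0.45 -0.  ]
w4 (array([475.31582562,  87.15057479,  54.12218127]), np.float64(0.3383862285012937), 71, (array([474.25243419,  86.88005243,  55.        ]), np.float64(0.542975612421639))) tool offset [-4.59  0.56  0.  ]
```

View pics/w4.png

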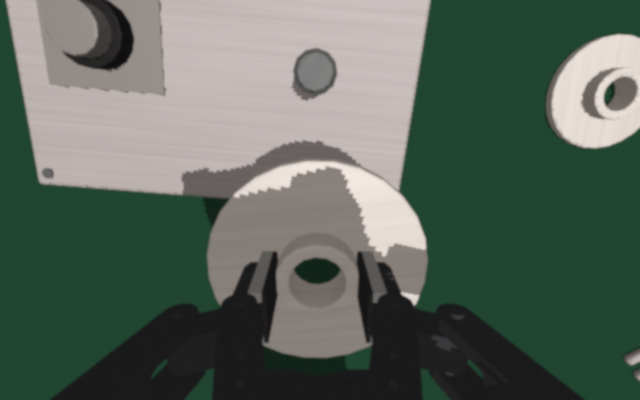

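Wrist view 4: spindle tip at (316,70), key top at (85,30), the held flange still level around (317,258).

```bash
cat >> h.py <<'E'
def cloud(f):
    c=robot.get_calibration("wrist");T=wristT(dict(ee_pos=f["pos"],ee_rot=f["rot"]))
    v,u=np.mgrid[:400,:640];d=f["d"];P=np.stack([(u-c["cx"])/c["fx"]*d,-(v-c["cy"])/c["fy"]*d,-d,np.ones_like(d)],-1)@T.T
    return P[...,:3]
E
python3 - <<'E'
from h import *
for n in("w3","w4"):
    f=np.load(n+".npz");X=cloud(f);t=(X-f["pos"])@f["rot"]   # tool coords
    r=np.hypot(t[...,0]+3,t[...,1]);m=(r>26)&(r<50)&(t[...,0]>-5)&(np.abs(t[...,2])<25)&(f["d"]>0)
    A=np.c_[t[m][:,:2],np.ones(m.sum())];k,*_=np.linalg.lstsq(A,t[m][:,2],rcond=None);print(n,"flange plane tool z=",k.round(4),m.sum(),np.std(A@k-t[m][:,2]).round(2))
    h=(r>14.5)&(r<19)&(t[...,2]<5)&(t[...,2]>-30)&(f["d"]>0);print(" hub z",np.median(t[h][:,2]),h.sum())
f=np.load("w4.npz");X=cloud(f)
print("console z",np.nanmedian(X[100:140,200:260,2]),X[100:140,350:400,2].mean(),"bench",np.median(X[250:300,60:120,2]),np.median(X[200:260,520:600,2]),"spindle top",np.median(X[66:74,312:320],axis=(0,1)))
m=(X[...,2]>108)&(X[...,2]<125);m[:, :200]=0;m[:,400:]=0;m[120:]=0
print("spindle blob depth",m.sum(),X[m].mean(0))
m=((X[...,2]>66)&(X[...,2]<92));m[:,200:]=0;m[100:]=0;print("key",m.sum(),np.median(X[m],axis=0))
g=f["p"].astype(int);mk=(g.max(2)<135)&(g.max(2)>85);mk[:,200:] &=True;mk=mk.astype(np.uint8)
print(g[70,300:345,0],g[40:110,316,0])
E
```

```text
w3 flange plane tool z= [ 0.1128 -0.0019 -0.0006] 12729 4.96
 hub z -8.88077466117728 2850
w4 flange plane tool z= [ 0.1135 -0.0022 -0.069 ] 12734 5.01
 hub z -8.955151625200962 2856
console z 49.509201627853685 50.92217594097892 bench -0.8201186803110261 -0.3098596399967448 spindle top [566.29396579 109.2101107  117.5293018 ]
spindle blob depth 1616 [565.55008615 109.64983635 117.07788   ]
key 3466 [558.60325553 250.97779897  79.19347122]
[126 127 128 127 127 125 126 125 126 125 125 125 125 124 125 125 126 126
 126 126 125 125 126 126 127 128 129 129 129 128 128 124 112  99  93 104
 141 177 195 200 200 200 200 200 200] [199 199 198 197 196 194 190 173 140 107  95  99 109 121 126 128 128 127
 126 126 126 126 126 125 125 125 125 125 125 126 126 126 126 126 125 125
 125 125 126 125 126 127 126 127 127 127 128 127 125 116 100  86  82  83
  90 106 136 168 187 192 193 193 194 195 196 196 195 195 194 193]
```

```bash
cat >> h.py <<'E'
def held(f,R):
    X=cloud(f);t=(X-f["pos"])@f["rot"];r=np.hypot(t[...,0],t[...,1])
    m=(r>28)&(r<R-3)&(t[...,2]>-4)&(t[...,2]<20)&((t[...,0]>8))&(f["d"]>0);Q=t[m]
    g=lambda k:Q[:,:2]@k[:2]+k[2]-Q[:,2]
    k=least_squares(g,[0,0,np.median(Q[:,2])],loss="soft_l1",f_scale=.3).x
    # hub top points above plane
    h=(r<26)&(t[...,2]<k[2]-9)&(t[...,2]>k[2]-17)&(f["d"]>0)
    return k,np.median(np.abs(g(k))),t[h],t
E
python3 - <<'E'
from h import *
f=np.load("w4.npz");k,e,h,t=held(f,55);print(k.round(4),e,len(h),np.median(h[:,2]))
print("hub x",np.percentile(h[:,0],[1,50,99]),"y",np.percentile(h[:,1],[1,50,99]))
# bore: centre column hub-top extent
s=h[np.abs(h[:,1])<2];print(np.sort(s[:,0]).round(1)[::6])
# flange front edge from depth at centre, and diag
for a in(-1,-.7,-.3,0,.3,.7,1):
    u=np.array([np.cos(a),np.sin(a)]);w=np.array([-u[1],u[0]])
    q=t[(np.abs(t[...,:2]@w)<1)&(np.abs(t[...,2]-k[2]-t[...,:2]@k[:2])<2)];print(a,(q[:,:2]@u).max().round(2))
E
```

```text
[7.6000e-03 5.0000e-04 3.6114e+00] 0.42320126286533766 3548 -8.980120165036674
hub x [-22.2265807    0.21602985  15.30157919] y [-21.98664877   0.12709064  21.89733002]
[-23.9 -22.9 -22.5 -22.2 -21.4 -21.1 -20.7 -20.3 -20.  -19.7 -19.2 -18.9
 -18.5 -18.2 -18.  -17.9 -17.6 -17.5 -17.4 -17.2 -17.  -16.9 -16.7 -16.5
   9.2   9.6  10.1  10.3  11.   11.2  11.4  11.7  12.1  12.4  12.7  13.
  13.4  13.6  13.9  14.3  14.6  14.9  15.1  15.2  15.2  15.5  15.7  15.9]
-1 52.02
-0.7 51.13
-0.3 50.73
0 50.68
0.3 50.85
0.7 51.75
1 52.17
```

```bash
cat >> h.py <<'E'
def tip(f,z=115.5,R=11.5,lim=120):
    g=f["p"][:,:,0].copy();g[lim:]=255;g[:,:230]=255;g[:,400:]=255
    cs,_=cv2.findContours((g<150).astype(np.uint8),cv2.RETR_EXTERNAL,cv2.CHAIN_APPROX_NONE)
    c=max(cs,key=cv2.contourArea)[:,0];y0=c[:,1].min();w=np.ptp(c[:,0])
    c=c[c[:,1]<y0+0.5*w];P=back(f,c,z);return circ(P),circ(P,R),len(c)
E
python3 - <<'E'
from h import *
f=np.load("w4.npz");s=tip(f);print(s)
c=s[1][0][:2];tgt=c-(f["rot"]@np.array([-4.0,.15,0]))[:2]
print("TCP target",tgt,go([*tgt,f["pos"][2]],dict(ee_pos=f["pos"],ee_rot=f["rot"])))
E
```

```text
((array([565.38057178, 109.46028962,  10.85130584]), np.float64(0.13831344626224784)), (array([564.58322209, 109.27585831,  11.5       ]), np.float64(0.22691601915757498)), 59)
TCP target [568.44143271 110.34201808] [ 9.247e+00 -6.100e-02 -9.000e-03]
```

carry_out(targets="0 0 0 5 -0.07 0 200;0 0 0 9.3 -0.07 0 200;0 0 0 9.3 -0.07 0 200;0 0 0 9.3 -0.07 0 200;0 0 0 9.3 -0.07 1.5 200;0 0 0 9.3 -0.07 2.2 200;0 0 0 9.3 -0.07 2.5 200;0 0 0 9.3 -0.07 2.8 200;0 0 0 9.3 -0.07 2.8 200")

```text
clock: 6.42
ee_pos: [569.0, 111.9, 127.8]
ee_rot: [[0.973, 0.232, -0.0], [0.232, -0.973, 0.0], [-0.0, -0.0, -1.0]]
wrist_force: [0.1, -0.5, -2.5]
opening: 37.6
grasp_force: 51.3
```

carry_out(targets="0 0 0 0.02 0.13 0 200;0 0 0 0.02 0.13 0 200;0 0 0 0.02 0.13 0.3 200;0 0 0 0.02 0.13 0.5 200;0 0 0 0.02 0.13 0.7 200;0 0 0 0.02 0.13 0.7 200")

```text
clock: 7.18
ee_pos: [569.5, 110.7, 120.6]
ee_rot: [[0.973, 0.232, -0.0], [0.232, -0.973, 0.0], [-0.0, -0.0, -1.0]]
wrist_force: [-0.8, -0.3, -2.4]
opening: 37.2
grasp_force: 51.3
```

carry_out(targets="0 0 0 0 0 0.7 200;0 0 0 0 0 1.6 200;0 0 0 0 0 2.6 200;0 0 0 0 0 3.6 200;0 0 0 0 0 4.5 200;0 0 0 0 0 5.0 200;0 0 0 0 0 5.3 200;0 0 0 0 0 5.3 200")

```text
clock: 8.18
ee_pos: [569.6, 110.7, 67.8]
ee_rot: [[0.973, 0.232, -0.0], [0.232, -0.973, 0.0], [-0.0, -0.0, -1.0]]
wrist_force: [0.5, 0.4, -3.2]
opening: 37.4
grasp_force: 51.3
```

carry_out(targets="0 0 0 0 0 0.2 200;0 0 0 0 0 0.35 200;0 0 0 0 0 0.45 200;0 0 0 0 0 0.5 200;0 0 0 0 0 0.55 200;0 0 0 0 0 0.55 200")

```text
clock: 8.93
ee_pos: [569.6, 110.7, 62.4]
ee_rot: [[0.973, 0.232, 0.0], [0.232, -0.973, 0.0], [0.0, 0.0, -1.0]]
wrist_force: [-0.0, 0.1, -2.7]
opening: 37.5
grasp_force: 51.3
```

carry_out(targets="0 0 0 0 0 0.04 200;0 0 0 0 0 0.08 200;0 0 0 0 0 0.1 200;0 0 0 0 0 0.1 200")

```text
clock: 9.43
ee_pos: [569.7, 110.7, 62.2]
ee_rot: [[0.973, 0.232, 0.0], [0.232, -0.973, -0.0], [0.0, 0.0, -1.0]]
wrist_force: [-5.9, -1.6, 13.4]
opening: 37.2
grasp_force: 52.9
```

carry_out(targets="0 0 0 0 0 0 80;0 0 0 0 0 0 80;0 0 0 0 0 -0.5 80;0 0 0 0 0 -4 80;0 0 0 0 0 -9.5 80;0 0 0 -1.36 24.05 -9.5 80;0 0 0 -1.36 24.05 -9.5 80;0 0 0 -1.36 24.05 -9.5 80;0 0 0 -1.36 24.05 -9.5 80;0 0 0 -1.36 24.05 -9.5 80;0 0 0 -1.36 24.05 -4 80;0 0 0 -1.36 24.05 -0.9 80;0 0 0 -1.36 24.05 -0.9 80;0 0 0 -1.36 24.05 -0.9 80")

```text
clock: 11.18
ee_pos: [612.9, -126.0, 71.8]
ee_rot: [[0.973, 0.232, 0.001], [0.232, -0.973, 0.0], [0.001, 0.0, -1.0]]
wrist_force: [0.5, 0.0, 0.4]
opening: 58.4
grasp_force: 0.0
```

```bash
cat >> h.py <<'E'
def bench(f,zf,zh):
    "spacer below the gripper: centres from hub-top points and flange points in the depth"
    X=cloud(f);t=(X-f["pos"])@f["rot"];ok=(np.hypot(t[...,0],t[...,1])<70)&(f["d"]>0)
    z=X[...,2];z0=f["pos"][2]
    m=ok&(z>zf-4)&(z<zf+4);mh=ok&(z>zh-3)&(z<zh+3)
    r={}
    for n,mm in(("flange",m),("hub",mh)):
        k=cv2.morphologyEx(mm.astype(np.uint8),cv2.MORPH_OPEN,np.ones((3,3)))
        c,_=cv2.findContours(k,cv2.RETR_EXTERNAL,cv2.CHAIN_APPROX_NONE);c=max(c,key=cv2.contourArea)[:,0]
        zz=np.median(z[k>0]);P=back(f,c,zz);T=(np.c_[P,np.full(len(P),z0)]-f["pos"])@f["rot"]
        T=T[T[:,0]>-8];s,e=circ(T[:,:2]);r[n]=(zz.round(1),s.round(2),e.round(2))
    return r
E
python3 - <<'E'
from h import *
o,p,d=snap("w5");print(o["clock"],o["ee_pos"],o["opening"],o["wrist_force"])
f=np.load("w5.npz");print(bench(f,9,22));print(bench(np.load("w2.npz"),9,22))
E
```

```text
11.175 [ 612.85830414 -125.9828078    71.78735638] 58.3568778352333 [0.50195733 0.04987589 0.41269352]
{'flange': (np.float64(8.5), array([-1.68,  1.  , 44.04]), np.float64(0.19)), 'hub': (np.float64(21.3), array([-1.76,  1.04, 19.16]), np.float64(0.22))}
{'flange': (np.float64(8.5), array([-2.85,  0.28, 53.88]), np.float64(0.18)), 'hub': (np.float64(21.3), array([-2.98,  0.22, 19.19]), np.float64(0.23))}
```

carry_out(targets="0 0 0 -0.25 0.1 4 95;0 0 0 -0.25 0.1 5.5 95;0 0 0 -0.25 0.1 5.9 95;0 0 0 -0.25 0.1 5.9 95;0 0 0 -0.25 0.1 5.9 160;0 0 0 -0.25 0.1 5.9 200;0 0 0 -0.25 0.1 5.9 200;0 0 0 -0.25 0.1 5.9 200")

```text
clock: 12.22
ee_pos: [610.6, -128.0, 12.9]
ee_rot: [[0.973, 0.231, 0.002], [0.231, -0.973, -0.0], [0.002, 0.001, -1.0]]
wrist_force: [-2.6, 0.5, 11.8]
opening: 37.4
grasp_force: 48.8
```

carry_out(targets="0 0 0 0 0 -0.5 200;0 0 0 0 0 -4 200;0 0 0 0 0 -9 200;0 0 0 0 0 -14.4 200;0 0 0 -7.8 -24.2 -14.4 200;0 0 0 -7.8 -24.2 -14.4 200;0 0 0 -7.8 -24.2 -14.4 200;0 0 0 -7.8 -24.2 -14.4 200;0 0 0 -7.8 -24.2 -14.4 200;0 0 0 -7.8 -24.2 -14.4 200;0 0 0 -7.8 -24.2 -14.4 200;0 0 0 -7.8 -24.2 -14.4 200")

```text
clock: 13.72
ee_pos: [478.3, 88.4, 155.3]
ee_rot: [[0.973, 0.23, -0.0], [0.23, -0.973, 0.0], [-0.0, -0.0, -1.0]]
wrist_force: [0.1, 0.0, -1.0]
opening: 37.0
grasp_force: 50.7
```

```bash
cat > m.py <<'E'
import sys
from h import *
n,R=sys.argv[1],float(sys.argv[2])
o,p,d=snap(n);print(o["clock"],o["ee_pos"],o["opening"],o["wrist_force"])
for n in("w4",n):
    f=np.load(n+".npz");R_=55 if n=="w4" else R
    k,e,h,t=held(f,R_);print(n,"plane",k.round(4),"hubz",np.median(h[:,2]).round(2),"hub y",np.percentile(h[:,1],[1,99]).round(2))
    s=h[np.abs(h[:,1])<2];x=np.sort(s[:,0]);j=np.diff(x).argmax();print(" bore x",x[j],x[j+1],"front",x[-3])
    E=[]
    for a in np.arange(-1,1.01,.2):
        u=np.array([np.cos(a),np.sin(a)]);w=np.array([-u[1],u[0]])
        q=t[(np.abs(t[...,:2]@w)<1)&(np.hypot(t[...,0],t[...,1])<R_+6)&(np.abs(t[...,2]-k[2]-t[...,:2]@k[:2])<2)];E.append(u*(q[:,:2]@u).max())
    print(" flange centre",circ(np.array(E),R_))
    s=tip(f);print(" tip",s[0],s[1])
E
python3 m.py w6 45
```

```text
13.725 [478.32496654  88.44379621 155.25670239] 37.00155380572786 [ 0.14480594  0.04614605 -0.96336203]
w4 plane [7.600e-03 5.000e-04 3.611e+00] hubz -8.98 hub y [-21.99  21.9 ]
 bore x -16.190029391092114 8.571671237664184 front 16.20747369920168
 flange centre (array([-4.45937304,  0.24210246, 55.        ]), np.float64(0.16363116522519308))
 tip (array([565.38042016, 109.46023579,  10.85132912]), np.float64(0.13831373961143548)) (array([564.58309976, 109.2758111 ,  11.5       ]), np.float64(0.22691108331891563))
w6 plane [ 1.8000e-03 -8.0000e-04  4.4487e+00] hubz -8.22 hub y [-21.83  21.75]
 bore x -11.898468633230703 13.323329857751892 front 20.189859678787805
 flange centre (array([-0.18802019,  0.22301581, 45.        ]), np.float64(0.17167109999039615))
 tip (array([565.39165576, 109.46031383,  10.71726673]), np.float64(0.13325851158166624)) (array([564.42935709, 109.22392128,  11.5       ]), np.float64(0.25762216330723087))
```

View pics/w6.png

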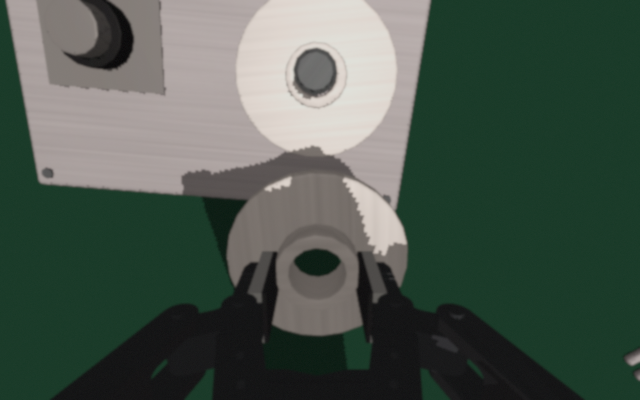

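Wrist view 6: large spacer seated flat round the spindle (316,72); the medium is held level at about (317,255).

carry_out(targets="0 0 0 5 -0.06 0 200;0 0 0 8.96 -0.06 0 200;0 0 0 8.96 -0.06 0 200;0 0 0 8.96 -0.06 0 200;0 0 0 8.96 -0.06 1.5 200;0 0 0 8.96 -0.06 2.1 200;0 0 0 8.96 -0.06 2.1 200;0 0 0 8.96 -0.06 2.1 200")

```text
clock: 14.78
ee_pos: [565.0, 110.8, 134.5]
ee_rot: [[0.973, 0.232, 0.0], [0.232, -0.973, 0.0], [0.0, -0.0, -1.0]]
wrist_force: [-0.2, -0.4, -1.7]
opening: 37.4
grasp_force: 50.7
```

carry_out(targets="0 0 0 0.01 0.11 0 200;0 0 0 0.01 0.11 0.2 200;0 0 0 0.01 0.11 0.5 200;0 0 0 0.01 0.11 0.8 200;0 0 0 0.01 0.11 1.1 200;0 0 0 0.01 0.11 1.3 200;0 0 0 0.01 0.11 1.3 200")

```text
clock: 15.65
ee_pos: [565.2, 109.6, 121.1]
ee_rot: [[0.973, 0.232, -0.0], [0.232, -0.973, -0.0], [-0.0, -0.0, -1.0]]
wrist_force: [-0.0, 0.2, -1.5]
opening: 37.1
grasp_force: 50.7
```

carry_out(targets="0 0 0 0 0 0.7 200;0 0 0 0 0 1.6 200;0 0 0 0 0 2.5 200;0 0 0 0 0 3.1 200;0 0 0 0 0 3.35 200;0 0 0 0 0 3.45 200;0 0 0 0 0 3.5 200;0 0 0 0 0 3.55 200;0 0 0 0 0 3.55 200")

```text
clock: 16.77
ee_pos: [565.4, 109.7, 86.0]
ee_rot: [[0.973, 0.232, 0.0], [0.232, -0.973, 0.0], [0.0, -0.0, -1.0]]
wrist_force: [0.3, -0.7, -1.1]
opening: 37.4
grasp_force: 50.7
```

carry_out(targets="0 0 0 0 0 0.04 200;0 0 0 0 0 0.08 200;0 0 0 0 0 0.12 200;0 0 0 0 0 0.12 200")

```text
clock: 17.27
ee_pos: [565.3, 109.7, 85.0]
ee_rot: [[0.973, 0.232, 0.0], [0.232, -0.973, -0.0], [0.0, 0.0, -1.0]]
wrist_force: [-2.8, -0.5, 4.8]
opening: 37.5
grasp_force: 51.4
```

carry_out(targets="0 0 0 0 0 0 80;0 0 0 0 0 0 80;0 0 0 0 0 -0.5 80;0 0 0 0 0 -4 80;0 0 0 0 0 -7.3 80;0 0 0 -9 36.7 -7.3 80;0 0 0 -9 36.7 -7.3 80;0 0 0 -9 36.7 -7.3 80;0 0 0 -9 36.7 -7.3 80;0 0 0 -9 36.7 -7.3 80;0 0 0 -9 36.7 -7.3 80;0 0 0 -9 36.7 -7.3 80;0 0 0 -9 36.7 -3 80;0 0 0 -9 36.7 1.3 80;0 0 0 -9 36.7 1.3 80;0 0 0 -9 36.7 1.3 80;0 0 0 -9 36.7 1.3 80")

```text
clock: 19.4
ee_pos: [563.9, -268.5, 73.7]
ee_rot: [[0.973, 0.232, 0.003], [0.232, -0.973, -0.001], [0.002, 0.002, -1.0]]
wrist_force: [-0.1, 0.0, -0.2]
opening: 58.7
grasp_force: 0.0
```

```bash
python3 - <<'E'
from h import *
o,p,d=snap("w7");print(o["clock"],o["ee_pos"],o["opening"],o["wrist_force"])
f=np.load("w7.npz");print(bench(f,9,22))
E
```

```text
19.4 [ 563.86728718 -268.45418125   73.67482976] 58.743360999192014 [-0.11068047  0.00861232 -0.20725542]
{'flange': (np.float64(8.5), array([-1.23,  0.11, 34.08]), np.float64(0.22)), 'hub': (np.float64(21.3), array([-1.39,  0.21, 19.23]), np.float64(0.25))}
```

carry_out(targets="0 0 0 -0.2 0.02 4 95;0 0 0 -0.2 0.02 5.5 95;0 0 0 -0.2 0.02 5.95 95;0 0 0 -0.2 0.02 5.95 95;0 0 0 -0.2 0.02 5.95 160;0 0 0 -0.2 0.02 5.95 200;0 0 0 -0.2 0.02 5.95 200;0 0 0 -0.2 0.02 5.95 200")

```text
clock: 20.45
ee_pos: [561.5, -269.0, 13.6]
ee_rot: [[0.973, 0.231, 0.001], [0.231, -0.973, -0.001], [0.001, 0.001, -1.0]]
wrist_force: [-2.0, 0.7, 8.9]
opening: 37.3
grasp_force: 48.9
```

carry_out(targets="0 0 0 0 0 -0.5 200;0 0 0 0 0 -4 200;0 0 0 0 0 -9 200;0 0 0 0 0 -14.2 200;0 0 0 0.2 -36.7 -14.2 200;0 0 0 0.2 -36.7 -14.2 200;0 0 0 0.2 -36.7 -14.2 200;0 0 0 0.2 -36.7 -14.2 200;0 0 0 0.2 -36.7 -14.2 200;0 0 0 0.2 -36.7 -14.2 200;0 0 0 0.2 -36.7 -14.2 200;0 0 0 0.2 -36.7 -14.2 200;0 0 0 0.2 -36.7 -14.2 200;0 0 0 0.2 -36.7 -14.2 200")

```text
clock: 22.2
ee_pos: [478.0, 87.6, 154.1]
ee_rot: [[0.973, 0.23, -0.0], [0.23, -0.973, -0.0], [-0.0, 0.0, -1.0]]
wrist_force: [-0.5, -0.2, -1.4]
opening: 36.9
grasp_force: 50.6
```

```bash
python3 m.py w8 35
```

```text
22.2 [477.9894104   87.63831491 154.13198838] 36.94512959415635 [-0.5442165  -0.19684563 -1.41544438]
w4 plane [7.600e-03 5.000e-04 3.611e+00] hubz -8.98 hub y [-21.99  21.9 ]
 bore x -16.19009508404944 8.571605309634856 front 16.20740769188933
 flange centre (array([-4.45943764,  0.24208654, 55.        ]), np.float64(0.16363245750107647))
 tip (array([565.38034457, 109.46026667,  10.85133269]), np.float64(0.13831378270097647)) (array([564.58302667, 109.27584266,  11.5       ]), np.float64(0.226910377635681))
w8 plane [-1.8000e-03 -4.4000e-03  5.2006e+00] hubz -7.56 hub y [-21.62  21.72]
 bore x -11.933666900093524 13.158675594632925 front 20.21153348052521
 flange centre (array([-2.89786872e-02,  2.81913929e-01,  3.50000000e+01]), np.float64(0.19036330659094022))
 tip (array([565.03490728, 109.10818286,  11.17336162]), np.float64(0.14061010949606115)) (array([564.63174675, 109.01880834,  11.5       ]), np.float64(0.16941139134995156))
```

View pics/w8.png

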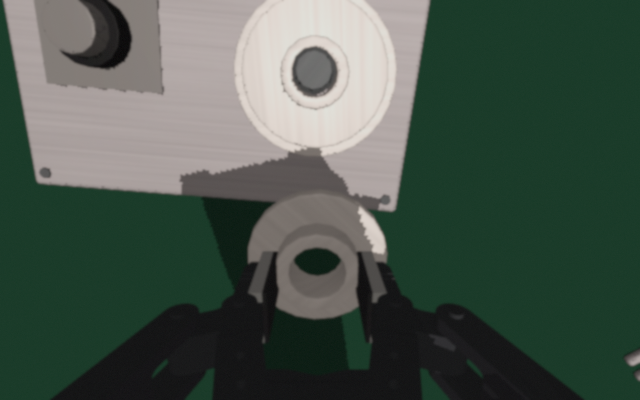

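Wrist view 8: medium sits concentric on the large one at the spindle (315,71); the small one is held level at about (317,255).

carry_out(targets="0 0 0 5 -0.04 0 200;0 0 0 9 -0.04 0 200;0 0 0 9 -0.04 0 200;0 0 0 9 -0.04 0 200;0 0 0 9 -0.04 1.3 200;0 0 0 9 -0.04 1.8 200;0 0 0 9 -0.04 1.8 200;0 0 0 9 -0.04 1.8 200")

```text
clock: 23.25
ee_pos: [565.3, 109.9, 136.3]
ee_rot: [[0.973, 0.232, 0.0], [0.232, -0.973, 0.0], [0.0, -0.0, -1.0]]
wrist_force: [0.1, -0.4, -1.5]
opening: 37.2
grasp_force: 50.6
```

Down to TCP 124, then on to 109 (seating expected at 107.6).

carry_out(targets="0 0 0 0 0.02 0.2 200;0 0 0 0 0.02 0.4 200;0 0 0 0 0.02 0.7 200;0 0 0 0 0.02 1.0 200;0 0 0 0 0.02 1.2 200;0 0 0 0 0.02 1.2 200")

```text
clock: 24.0
ee_pos: [565.2, 109.6, 124.0]
ee_rot: [[0.973, 0.232, -0.0], [0.232, -0.973, 0.0], [-0.0, -0.0, -1.0]]
wrist_force: [-0.7, 0.0, -1.3]
opening: 36.9
grasp_force: 50.6
```

carry_out(targets="0 0 0 0 0 0.4 200;0 0 0 0 0 0.9 200;0 0 0 0 0 1.2 200;0 0 0 0 0 1.4 200;0 0 0 0 0 1.5 200;0 0 0 0 0 1.55 200;0 0 0 0 0 1.55 200")

```text
clock: 24.88
ee_pos: [565.3, 109.7, 108.7]
ee_rot: [[0.973, 0.232, 0.0], [0.232, -0.973, 0.0], [0.0, -0.0, -1.0]]
wrist_force: [-0.0, 0.7, -2.0]
opening: 37.2
grasp_force: 50.6
```

carry_out(targets="0 0 0 0 0 0.04 200;0 0 0 0 0 0.08 200;0 0 0 0 0 0.12 200;0 0 0 0 0 0.12 200")

```text
clock: 25.38
ee_pos: [565.4, 109.7, 107.7]
ee_rot: [[0.973, 0.232, 0.0], [0.232, -0.973, -0.0], [0.0, 0.0, -1.0]]
wrist_force: [-1.9, -1.4, 4.3]
opening: 37.1
grasp_force: 51.1
```

carry_out(targets="0 0 0 0 0 0 80;0 0 0 0 0 0 80;0 0 0 0 0 -0.5 80;0 0 0 0 0 -3 80;0 0 0 0 0 -5.5 80;0 0 0 -6.2 -14.4 -5.5 255;0 0 0 -6.2 -14.4 -5.5 255;0 0 0 -6.2 -14.4 -5.5 255;0 0 0 -6.2 -14.4 -5.5 255;0 0 0 -6.2 -14.4 -5.5 255;0 0 0 -6.2 -14.4 -5.5 255")

```text
clock: 26.75
ee_pos: [472.3, 234.5, 162.4]
ee_rot: [[0.973, 0.23, 0.0], [0.23, -0.973, -0.0], [0.0, 0.0, -1.0]]
wrist_force: [-0.1, -1.0, -0.4]
opening: -0.2
grasp_force: 0.0
```

```bash
python3 - <<'E'
from h import *
o,p,d=snap("w9");print(o["clock"],o["ee_pos"],o["opening"],o["wrist_force"])
f=np.load("w9.npz");X=cloud(f)
m=(X[...,2]>70)&(X[...,2]<90)&(np.hypot(X[...,0]-559,X[...,1]-256)<30);print(m.sum(),np.percentile(X[m][:,2],[5,50,95]))
z=np.percentile(X[m][:,2],60);m=m&(abs(X[...,2]-z)<1.5)
c,_=cv2.findContours(m.astype(np.uint8),0,1);c=max(c,key=cv2.contourArea)[:,0];P=back(f,c,z);s=circ(P);print("key",s,z)
s=s[0];print(go([s[0],s[1],z+12],o))
# spacer stack
for r,(a,b) in{"small":(94,103),"med":(72,81)}.items():
    m=(np.hypot(X[...,0]-565.4,X[...,1]-109.5)<50)&(X[...,2]>b-3)&(X[...,2]<b+3);print(r,m.sum(),np.median(X[m][:,2]) if m.any() else None)
E
```

```text
26.75 [472.27096236 234.4776958  162.42903603] -0.23894162902657903 [-0.14624066 -0.95120258 -0.42960323]
2017 [78.47255683 79.7445839  80.89593156]
key (array([558.67270444, 256.21795849,  15.11621114]), np.float64(0.2131520765109848)) 79.92335073617608
[ 8.909 -0.129  7.051]
small 6413 102.63387266479467
med 4831 80.5887525651602
```

View pics/w9.png

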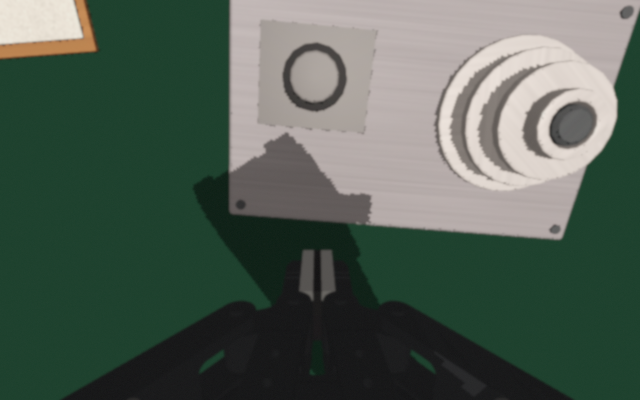

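Wrist view 9: the stack is right (large, medium, small, spindle at (573,124)), key top at (315,76) and the shut fingertips at (317,252).

carry_out(targets="0 0 0 8.95 -0.1 0 255;0 0 0 8.95 -0.1 0 255;0 0 0 8.95 -0.1 3 255;0 0 0 8.95 -0.1 6 255;0 0 0 8.95 -0.1 7.2 255;0 0 0 8.95 -0.1 7.5 255;0 0 0 8.95 -0.1 7.5 255;0 0 0 8.95 -0.1 7.5 255")

```text
clock: 27.8
ee_pos: [559.0, 257.3, 88.5]
ee_rot: [[0.973, 0.231, 0.001], [0.231, -0.973, 0.001], [0.001, -0.0, -1.0]]
wrist_force: [0.2, -0.1, -0.2]
opening: -0.1
grasp_force: 0.0
```

carry_out(targets="0 0 0 0 0.08 0.2 255;0 0 0 0 0.08 0.4 255;0 0 0 0 0.08 0.5 255;0 0 0 0 0.08 0.5 255;0 0 0 0 0.08 0.5 255")

```text
clock: 28.42
ee_pos: [558.7, 256.3, 82.5]
ee_rot: [[0.973, 0.232, 0.0], [0.232, -0.973, 0.0], [0.0, -0.0, -1.0]]
wrist_force: [0.2, 0.2, 0.8]
opening: -0.1
grasp_force: 0.0
```

carry_out(targets="0 0 0 0 0 0.05 255;0 0 0 0 0 0.1 255;0 0 0 0 0 0.1 255;0 0 0 0 0 0.1 255")

```text
clock: 28.92
ee_pos: [558.6, 256.3, 81.4]
ee_rot: [[0.973, 0.232, -0.0], [0.232, -0.973, 0.0], [-0.0, -0.0, -1.0]]
wrist_force: [-0.2, -0.1, 0.4]
opening: 0.1
grasp_force: 0.0
```

carry_out(targets="0 0 0 0 0 0.05 255;0 0 0 0 0 0.1 255;0 0 0 0 0 0.1 255;0 0 0 0 0 0.1 255")

```text
clock: 29.42
ee_pos: [558.6, 256.3, 80.4]
ee_rot: [[0.973, 0.232, -0.0], [0.232, -0.973, 0.0], [-0.0, -0.0, -1.0]]
wrist_force: [0.7, -0.8, 0.2]
opening: 0.2
grasp_force: 0.0
```

carry_out(targets="0 0 0 0 0 0.05 255;0 0 0 0 0 0.1 255;0 0 0 0 0 0.1 255;0 0 0 0 0 0.1 255")

```text
clock: 29.92
ee_pos: [558.7, 256.3, 79.5]
ee_rot: [[0.973, 0.232, 0.0], [0.232, -0.973, 0.0], [0.0, -0.0, -1.0]]
wrist_force: [-0.9, -0.8, 2.4]
opening: 0.0
grasp_force: 1.3
```

carry_out(targets="0 0 0 0 0 0.05 255;0 0 0 0 0 0.1 255;0 0 0 0 0 0.1 255;0 0 0 0 0 0.1 255")

```text
clock: 30.42
ee_pos: [558.7, 256.3, 78.5]
ee_rot: [[0.973, 0.232, 0.0], [0.232, -0.973, 0.0], [0.0, -0.0, -1.0]]
wrist_force: [-1.0, -0.1, 4.5]
opening: 0.1
grasp_force: 2.2
```

carry_out(targets="0 0 0 0 0 0.05 255;0 0 0 0 0 0.1 255;0 0 0 0 0 0.1 255")

```text
clock: 30.8
ee_pos: [558.7, 256.3, 77.5]
ee_rot: [[0.973, 0.232, 0.0], [0.232, -0.973, 0.0], [0.0, -0.0, -1.0]]
wrist_force: [-0.9, -0.6, 5.6]
opening: 0.5
grasp_force: 2.6
```

carry_out(targets="0 0 0 0 0 0.05 255;0 0 0 0 0 0.1 255;0 0 0 0 0 0.1 255")

```text
clock: 31.18
ee_pos: [558.7, 256.3, 76.5]
ee_rot: [[0.973, 0.232, 0.0], [0.232, -0.973, 0.0], [0.0, -0.0, -1.0]]
wrist_force: [-1.3, 0.2, 5.8]
opening: 0.2
grasp_force: 2.7
```

carry_out(targets="0 0 0 0 0 0.05 255;0 0 0 0 0 0.1 255;0 0 0 0 0 0.1 255")

```text
clock: 31.55
ee_pos: [558.7, 256.3, 75.5]
ee_rot: [[0.973, 0.232, 0.0], [0.232, -0.973, 0.0], [0.0, -0.0, -1.0]]
wrist_force: [-1.1, -1.6, 6.2]
opening: -0.1
grasp_force: 2.6
```

carry_out(targets="0 0 0 0 0 0.04 255;0 0 0 0 0 0.07 255;0 0 0 0 0 0.07 255")

```text
clock: 31.92
ee_pos: [558.6, 256.3, 74.7]
ee_rot: [[0.973, 0.232, -0.0], [0.232, -0.973, 0.0], [-0.0, -0.0, -1.0]]
wrist_force: [-1.3, -0.8, 4.1]
opening: -0.1
grasp_force: 2.4
```

carry_out(targets="0 0 0 0 0 0.04 255;0 0 0 0 0 0.07 255;0 0 0 0 0 0.07 255")

```text
clock: 32.3
ee_pos: [558.6, 256.3, 74.0]
ee_rot: [[0.973, 0.232, -0.0], [0.232, -0.973, 0.0], [-0.0, -0.0, -1.0]]
wrist_force: [-0.5, -0.6, 4.4]
opening: 0.1
grasp_force: 2.1
```

```bash
python3 - <<'E'
from h import *
F=[]
for i in range(8):
    robot.grab_frame("wrist");o=robot.get_obs();F.append([o["wrist_force"][2],o["grasp_force"],o["ee_pos"][2]])
print(np.mean(F,0),np.std(F,0))
E
```

```text
[ 4.3220055   2.11239539 74.05090787] [0.32177474 0.00593139 0.01662563]
```

carry_out(targets="0 0 0 0 0 0.04 255;0 0 0 0 0 0.07 255;0 0 0 0 0 0.07 255")

```text
clock: 33.08
ee_pos: [558.6, 256.3, 73.3]
ee_rot: [[0.973, 0.232, -0.0], [0.232, -0.973, 0.0], [-0.0, -0.0, -1.0]]
wrist_force: [-0.6, -0.9, 3.4]
opening: 0.2
grasp_force: 1.8
```

Resistance has clearly fallen (5.8 → 3.4 N, about 7 mm travel). I'll lift off.

carry_out(targets="0 0 0 0 0 -0.4 255;0 0 0 0 0 -0.9 255;0 0 0 0 0 -2 255;0 0 0 0 0 -5 255;0 0 0 0 0 -9 255;0 0 0 -8.9 0 -9 255;0 0 0 -8.9 0 -9 255;0 0 0 -8.9 0 -9 255;0 0 0 -8.9 0 -9 255")

```text
clock: 34.2
ee_pos: [472.9, 235.8, 164.0]
ee_rot: [[0.973, 0.231, 0.001], [0.231, -0.973, 0.0], [0.001, -0.0, -1.0]]
wrist_force: [-0.4, -0.7, -0.6]
opening: 0.2
grasp_force: 0.0
```

```bash
python3 - <<'E'
from h import *
o,p,d=snap("w10");X=cloud(np.load("w10.npz"));print(o["clock"],o["wrist_force"])
m=(np.hypot(X[...,0]-558.7,X[...,1]-256.2)<12);print("key z",np.median(X[m][:,2]))
m=(np.hypot(X[...,0]-565.4,X[...,1]-109.5)<33)&(abs(X[...,2]-103)<3);print("small flange",m.sum(),np.median(X[m][:,2]))
E
```

```text
34.2 [-0.41756319 -0.65670135 -0.6489991 ]
key z 80.83567349253076
small flange 5229 102.74981935764862
```

The key is back up, and the stack is seated.

```bash
python3 -c "
from workcell import robot
print(robot.hand_in())"
```

```text
the job is handed in; nothing more can be done
None
```

I threaded the three spacers onto the spindle (large, medium, small), each lowered until it seated, pressed the key about 7 mm until its resistance fell, let it come back up, and handed the job in at about 34 s; no verdict came back.

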